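# Set the vegetable slicer's thickness wheel and lock it

## Task

The vegetable slicer has to be set for the next batch. With a fingertip, flick the edge of its thickness wheel round click by click until the white pointer on the wheel settles at the mark with three dots, then push the little lock slide beside it fully home towards the wheel, so that the setting is locked. Nothing needs to be grasped or lifted: leave the slicer, the holder on its deck and the other things standing where they are, and keep off the blade.

Things in the scene. Friction and masses are not known exactly. Their poses are not given: they have to be found in the camera images.
- slicer: Vegetable slicer, loose on the worktop (1.8 kg; a 6 N push can shift it). Origin on the worktop below mid deck, z up, y along the deck (300 x 110 mm, carrying loop at the -y end), -x to the robot. Black rails 72 mm high, steel plates 2 mm lower. On its -x side a black control wing, flat top 72 mm high, x -49 to -127, y -85 to +99 mm, bears the thickness wheel and lock slide, 74 to 88 mm high.
- thickness_wheel (a joint): Angle of the grey thumbwheel (upright axis), rad. 0 closed (bar mark), then one click per 1.047 (60 deg): 1.047 one dot, 2.094 two, 3.142 three, 4.189 four (end stop just past it). Starts at closed or one. Grows anticlockwise seen from above: the wheel's front edge moves along the slicer's -y. A spring draws it to the nearest click: push it past halfway (1 to 3 N at a lug) and it follows.
- wheel_center (a point): Centre of the wheel, 79.5 mm above the worktop; in the slicer's frame x -97, y +45 mm. Hub radius 25 mm; six radial lugs, 6 mm wide, 74.5 to 84.5 mm high, tips at radius 42 mm, 60 deg apart, so 36 mm free between tips, 23 mm at 29 mm radius. At every click one lug points along the slicer's -x and one along +x, and a gap faces +y and -y. The front overhangs the wing's front edge by 12 mm.
- pointer_tip (a point): Outer end of the white pointer bar on top of one lug of the wheel, 41 mm from the wheel's axis. At angle 0 it stands 120 deg clockwise (from above) of the slicer's +x; at three dots 60 deg anticlockwise of +x. The white marks (bar, then one, two, three and four dots) lie round the wheel on wing and rail at 48 mm radius.
- lock_slide (a joint): Travel of the lock slide, m: 0 = locked, fully home, a hidden nose blocking the wheel; 0.016 = free. Moves along the slicer's y: locking is along +y, towards the wheel. Stays where it is left, takes about 2 N to move, starts free (over 0.013). It goes home only when the wheel stands at a click.
- lock_knob (a point): Middle of the lock slide's ribbed grey knob, 80 mm above the worktop; the knob is 22 mm in the slicer's x, 12 mm in y, from 73.5 to 86 mm high. It stands on the wing to the -y side of the wheel, 72 mm from the wheel's axis when locked, 88 mm when free. Beyond it on the -y side the wing is flat and nothing is higher.
- blade: Thin straight blade strip, 89 mm across the deck (along x), 13 mm wide, 71 mm above the worktop, at the middle of the deck. Origin at its centre. Not to be touched.
- holder: Black round vegetable holder with a knob, 74 mm wide, 41 mm high, standing loose on the deck's run-out plate, to the slicer's -y end. Origin under its centre. Stays there.
- spice_jar: Small glass jar with a dark lid, 48 mm wide, 70 mm high, loose in front of the slicer. Origin under its centre. To be left alone.
- fork: Metal fork, 193 x 26 x 15 mm, loose on the worktop, to be left alone.
- rice_bowl: Upturned white rice bowl, 109 mm wide, 55 mm high, loose, to be left alone.
- fish_tin: Flat round tin, 86 mm wide, 40 mm high, loose in front of the slicer, to be left alone.

How it is judged:
By the outcome, as a careful person would: the job done as asked, in the order asked, and still so for the second after the job is handed in, with the robot touching nothing.
It also fails if it takes over 48 s, if anything falls off the work surface, if the arm or the gripper's body presses on something with over 40 N, if the wrist force passes 120 N, or if a joint passes its speed limit or range.

## Robot

A 6-joint arm with a two-finger parallel gripper is mounted at the origin on a cart in front of the work surface, level with it; the furniture and walls round the work are solid. World frame = base frame: x ahead of the robot, y to its left, z up, the work surface at z = 0. Lengths are in m, angles in rad, forces in N, time in s.
With the tool pointing down it reaches from about 0.35 to 0.975 m from the base axis. Payload 4.9 kg.
Tool frame: the origin (TCP) lies midway between the tips of the shut fingers; the grasp point (between the pads) lies 19 mm behind it; z points along the fingers, y is the direction in which the jaws open and shut (so a half turn about z gives the same grasp; the last joint's range is limited). The gripper opens to 85 mm and grips with 20 to 120 N. Pads are 22 mm wide; open, the fingers measure 114 mm over their backs; the gripper's body (76 mm by 85 mm) begins 54 mm behind the grasp point. The pads swing forward as they close: fully open they stand 13 mm farther back than shut.
Start: joints at [-1.315, 0.053, 1.613, -0, 1.476, -0.119], TCP at [0.229, -0.582, 0.231] pointing down, gripper open.
Joint ranges: [-3.01, 3.01], [-1.01, 2.22], [0.06, 2.58], [-1.02, 4.17], [0.09, 2.62], [-3.14, 3.14]. Speed limits (rad/s): [2.57, 2.57, 3.14, 3.14, 3.14, 3.14].

## Interface

Orientations are given as a unit quaternion [w, x, y, z].
In Python, from rig import telemetry, grab_frame, calibration, job_done gives the robot as it stands.
- The arm moves only by the tool servo_tool, never from a script. Its argument "commands" is a list of rows, each a list of 5 numbers: the opening, from -1 (shut) to 1 (fully open), then the shift along the tool's x, y, z in cm, then the turn about the tool's z in degrees. A call has 1 to 10 rows; each row is the pose to reach, as a shift and turn from the pose measured when the call began, along the tool's axes at that moment; what a row does not reach only later rows make up. A row lasts 1/8 s, in which the tool goes at most 62.5 mm and 10.7 degrees, less where a joint would pass 70% of its speed; a pose out of reach is approached as far as the arm can. A call with a gripper value outside its range is refused whole. The fingers move at their own pace and stop on an object; "grip_force" is the grip in N (left out, the last holds). Time passes only in rows, so rows that repeat a pose let the fingers close. It gives the time, the measured TCP pose, the force and the opening at its end, in the units of the state.
- telemetry.read_state(): the state, without advancing time (a new reading comes with each control period).
- grab_frame(name): name is "side" or "top"; returns (picture, depth): 384x512x3 uint8, red, green, blue; 384x512 float32, m along the optical axis (not along the pixel's ray), 0 where there is no reading.
- calibration(name): a dict with "vfov" (degrees; the focal length in pixels is half the picture's height over the tangent of half this angle, whatever the lens; pixels are square), "cx", "cy" (the principal point, pixels), "dist" ([k1, k2, p1, p2, k3] as OpenCV has them; the pictures are not rectified), "R" (3x3) and "t" (3): a world point X has camera coordinates R X + t. Camera axes: x right, y down, z forward; pixel columns grow to the right and rows downward; lengths in m; the calibration is good to about 2 mm. A picture is of the moment at which its call begins. calibration takes no time and is no camera call.
- job_done(): hands the job in, once; it reports no verdict.
The state is a dict: "time": time; "joint_pos": joint angles; "joint_vel": joint speeds; "joint_torque": joint torques, N m; "tcp_pos": TCP position; "orientation": TCP orientation; "force": force on the tool from outside, world axes, zero at the start; "moment": the same for the moment, N m; "gripper_width": opening from 0.0 (shut) to 1.0 (fully open).
Only numpy, scipy, OpenCV 4.12 (cv2) and the standard library are available. Lean on these libraries where they do the work, as an engineer would, in place of code of your own. Each camera call takes 0.05 s, during which the arm holds its last target.

## Working session

There is one attempt and no reset: what is moved stays moved. The work goes in short steps, Python scripts to look and compute and a tool call to move; the robot and the scene stay as the last step left them, time stands still between calls to the robot, and variables do not carry over. Pictures are saved under pics/ and viewed, and the job is handed in when it is done.

Besides the shell and the picture viewer there is one more tool, called as name([rows], argument=value, ...), one row to a line, values as JSON. servo_tool: Moves the arm, as the interface text tells. Its arguments: {"type":"object","properties":{"commands":{"type":"array"},"grip_force":{"type":"number"}},"required":["commands"]}

```bash
mkdir -p pics; ls
python3 - <<'E'
from rig import telemetry, grab_frame, calibration
import cv2, numpy as np
s=telemetry.read_state(); print(s)
for n in ("side","top"):
    p,d=grab_frame(n); cv2.imwrite(f"pics/{n}0.png",p[:,:,::-1]); np.savez(f"pics/{n}0.npz",p=p,d=d)
    print(n,calibration(n))
E
```

```text
pics
{'time': 0.0, 'joint_pos': array([-1.31496864e+00,  5.33469014e-02,  1.61431718e+00, -2.00146718e-06,
        1.47599077e+00, -1.19008860e-01]), 'joint_vel': array([ 0.00044485, -0.002286  ,  0.00032184, -0.00046357,  0.00058164,
        0.0006416 ]), 'joint_torque': array([ 2.07825775e-03, -3.93679655e+01, -3.70173991e+01,  8.62602610e-05,
        7.12832581e-03, -5.76450887e-06]), 'tcp_pos': array([ 0.22865931, -0.58099247,  0.23005534]), 'orientation': array([-1.02862059e-03,  9.82488004e-01,  1.86322998e-01, -7.14757848e-05]), 'force': array([-0.11107012, -0.93551286, -0.41871577]), 'moment': array([ 0.02276483, -0.00461143, -0.04203386]), 'gripper_width': 1.0013341104140914}
side {'vfov': 44.03809984816017, 'cx': 258.36820165695315, 'cy': 190.99400662912925, 'dist': array([-0.14281557,  0.        ,  0.        ,  0.        ,  0.        ]), 'R': array([[-0.92342864, -0.38288525, -0.02604671],
       [-0.14291177,  0.40607081, -0.90259777],
       [ 0.35616818, -0.82976225, -0.42969622]]), 't': array([0.35671601, 0.28504434, 0.88663509])}
top {'vfov': 57.27049746229668, 'cx': 260.6172942352864, 'cy': 193.35603246650328, 'dist': array([-0.06135555,  0.        ,  0.        ,  0.        ,  0.        ]), 'R': array([[-0.01952451, -0.99944898,  0.02684255],
       [-0.99322326,  0.01631237, -0.11507158],
       [ 0.11457031, -0.02890737, -0.99299447]]), 't': array([-0.32249081,  0.50520438,  0.85129151])}
```

View pics/top0.png

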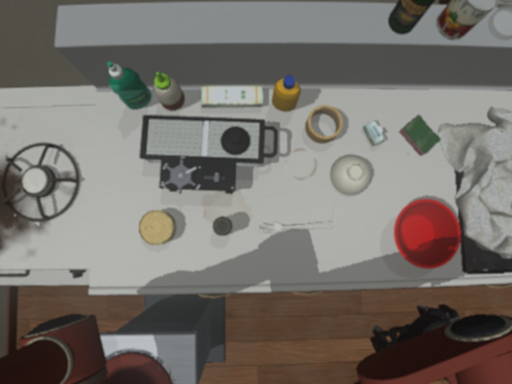

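View pics/side0.png

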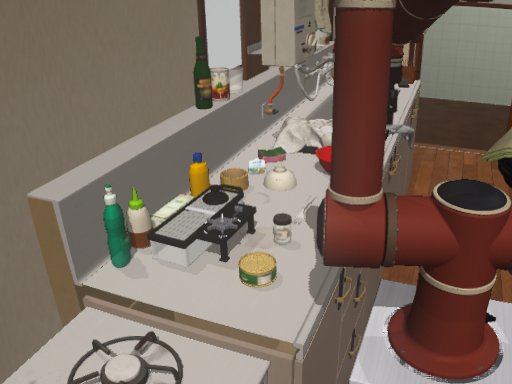

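The top view shows the slicer at pixels (140–275, 115–190), with its wheel near (181,175) and the lock knob near (213,177). The fish tin is at (157,227), the jar at (222,226) and the holder at (235,140).

```bash
cat > h.py <<'E'
import numpy as np, cv2
from rig import telemetry, grab_frame, calibration
def K(c):
    f=192/np.tan(np.radians(c["vfov"])/2); return np.array([[f,0,c["cx"]],[0,f,c["cy"]],[0,0,1.]])
def ray(n,px):
    c=calibration(n); px=np.asarray(px,float).reshape(-1,1,2)
    u=cv2.undistortPoints(px,K(c),np.array(c["dist"]))[:,0]
    d=np.c_[u,np.ones(len(u))]@c["R"]; o=-c["R"].T@c["t"]; return o,d
def onz(n,px,z):
    o,d=ray(n,px); return o+d*((z-o[2])/d[:,2])[:,None]
def proj(n,X):
    c=calibration(n); r=cv2.Rodrigues(c["R"])[0]
    return cv2.projectPoints(np.asarray(X,float).reshape(-1,3),r,c["t"],K(c),np.array(c["dist"]))[0][:,0]
E
python3 - <<'E'
import numpy as np,cv2
from h import *
z=np.load("pics/top0.npz");p=z["p"][:,:,::-1]
c=p[105:200,130:285]; cv2.imwrite("pics/t0z.png",cv2.resize(np.clip(c*1.6,0,255).astype(np.uint8),None,fx=5,fy=5,interpolation=cv2.INTER_CUBIC))
z=np.load("pics/side0.npz");p=z["p"][:,:,::-1]
c=p[180:290,145:305]; cv2.imwrite("pics/s0z.png",cv2.resize(np.clip(c*1.3,0,255).astype(np.uint8),None,fx=5,fy=5,interpolation=cv2.INTER_CUBIC))
E
```

```text
(no output)
```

View pics/t0z.png

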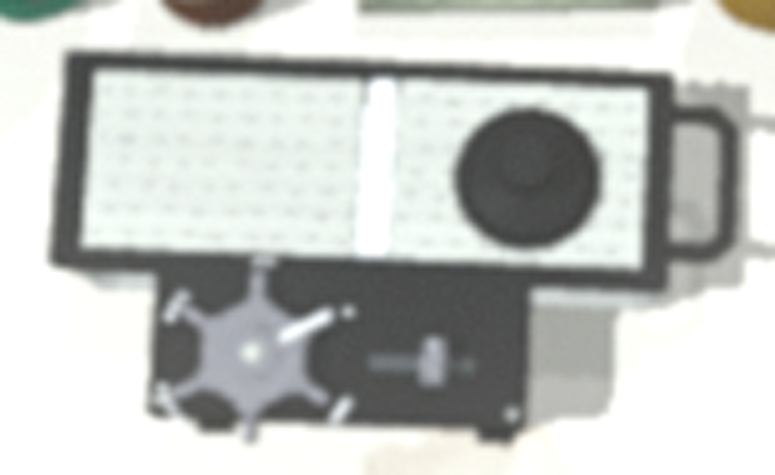

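View pics/s0z.png

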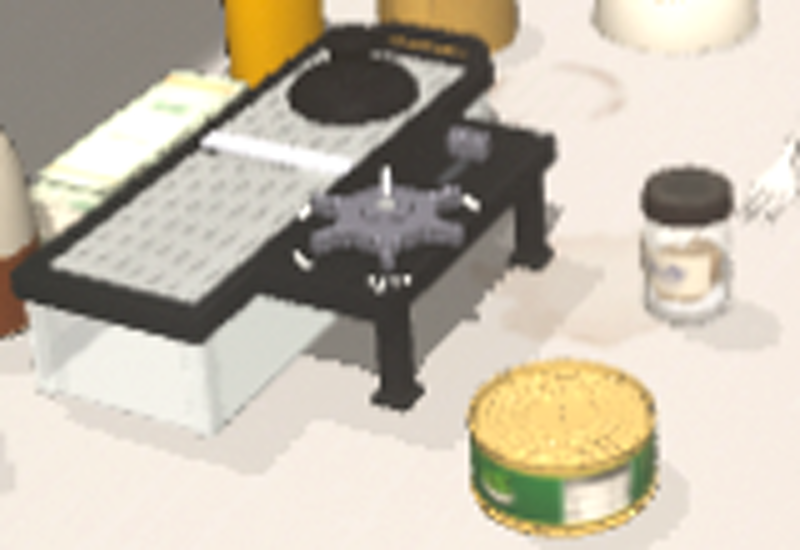

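The white pointer points right and up at about (196,169), i.e. 60° clockwise of +x. That is one dot, so two clicks are needed. The knob at about (216,177) is free. Next I measure the slicer's pose.

```bash
cat >> h.py <<'E'
def fit(model,world):
    m=np.asarray(model,float)[:,:2];w=np.asarray(world)[:,:2];mc=m.mean(0);wc=w.mean(0)
    U,S,Vt=np.linalg.svd((m-mc).T@(w-wc));D=np.diag([1,np.sign(np.linalg.det(U@Vt))]);R=(U@D@Vt).T
    return R,wc-R@mc
E
python3 - <<'E'
from h import *
for n in("top","side"):
    c=calibration(n);print(n,-c["R"].T@c["t"])
z=np.load("pics/top0.npz");d=z["d"];p=z["p"]
cr=lambda a:(np.array(a,float)+.5)/5-.5+np.array([130,105])
corn=onz("top",cr([(68,52),(672,74),(665,290),(50,265)]),.072)
print("corners",corn.round(4)); 
print("sides",[np.linalg.norm(corn[i]-corn[(i+1)%4]).round(4) for i in range(4)])
R,t=fit([(.055,.15),(.055,-.15),(-.055,-.15),(-.055,.15)],corn)
print("yaw",np.degrees(np.arctan2(R[1,0],R[0,0])),"t",t, "res",(corn[:,:2]-(np.array([(.055,.15),(.055,-.15),(-.055,-.15),(-.055,.15)])@R.T+t)).round(4).tolist())
print("pred wheel",R@[-.097,.045]+t,"knob free",R@[-.097,.045-.088]+t)
# grey-purple masks: wheel/knob
hsv=cv2.cvtColor(p,cv2.COLOR_RGB2HSV).astype(int)
for q in [(181,175),(216,177),(188,178),(175,185)]: print(q,p[q[1],q[0]],hsv[q[1],q[0]],d[q[1],q[0]])
o=onz("top",[cr((251,352))],.086);print("hub px ->",o)
print("knob px ->",onz("top",[cr((433,361))],.086))
print("pointer tip",onz("top",[cr((330,313))],.086))
s=lambda a:(np.array(a,float)+.5)/5-.5+np.array([145,180])
print("side: hub",onz("side",[s((387,213))],.086),"knob",onz("side",[s((468,135))],.086))
for n,f in(("tin",(157,227)),("jar",(222,226))): print(n,onz("top",[f],.05))
E
```

```text
top [ 0.39795153 -0.3059456   0.9121189 ]
side [0.05434676 0.75652944 0.64755541]
corners [[ 0.6946 -0.0438  0.072 ]
 [ 0.6789 -0.3424  0.072 ]
 [ 0.5701 -0.3367  0.072 ]
 [ 0.5872 -0.0378  0.072 ]]
sides [np.float64(0.299), np.float64(0.1089), np.float64(0.2994), np.float64(0.1076)]
yaw -3.145941602642524 t [ 0.63271185 -0.19017008] res [[-0.0012, -0.0004], [-0.0005, 0.0006], [0.0005, 0.0002], [0.0012, -0.0004]]
pred wheel [ 0.5383276  -0.13991459] knob free [ 0.53349821 -0.22778197]
(181, 175) [136 140 138] [ 75   7 140] 0.8292241
(216, 177) [106 109 114] [109  18 114] 0.8386056
(188, 178) [108 110 115] [111  16 115] 0.8312162
(175, 185) [66 68 68] [90  8 68] 0.8433087
hub px -> [[ 0.54027383 -0.13897338  0.086     ]]
knob px -> [[ 0.53454955 -0.22532257  0.086     ]]
pointer tip [[ 0.5584761  -0.17641834  0.086     ]]
side: hub [[ 0.53576858 -0.13536465  0.086     ]] knob [[ 0.53311757 -0.22394098  0.086     ]]
tin [[ 0.41904294 -0.07684584  0.05      ]]
jar [[ 0.41884408 -0.2352821   0.05      ]]
```

servo_tool([
  [-1,4,-3.5,0.8,-6.6],
  [-1,8,-7,1.6,-13.2],
  [-1,12.5,-10.5,2.4,-20],
  [-1,17,-14.5,3.2,-27],
  [-1,21.5,-18.5,4,-34],
  [-1,26,-22.5,5,-41],
  [-1,30.5,-26.5,6,-48],
  [-1,35,-30.5,7,-55],
  [-1,38,-33,8,-61],
  [-1,39.4,-34.3,8,-65.4],
], grip_force=20)

```text
time: 1.35
tcp_pos: [0.4694, -0.1151, 0.1493]
orientation: [-0.002, 0.724, 0.689, -0.0]
force: [-0.2, -0.8, -0.1]
gripper_width: 0.004
```

```bash
cat > look.py <<'E'
import sys
from h import *
tag=sys.argv[1]
s=telemetry.read_state()
q=s["orientation"];w,x,y,z=q
Rm=np.array([[1-2*(y*y+z*z),2*(x*y-z*w),2*(x*z+y*w)],[2*(x*y+z*w),1-2*(x*x+z*z),2*(y*z-x*w)],[2*(x*z-y*w),2*(y*z+x*w),1-2*(x*x+y*y)]])
print("t",s["time"],"tcp",s["tcp_pos"].round(4),"F",s["force"].round(2),"g",s["gripper_width"],"toolx deg",np.degrees(np.arctan2(Rm[1,0],Rm[0,0])),"z",Rm[:,2].round(4))
print("tcp px side",proj("side",s["tcp_pos"]).round(1),"top",proj("top",s["tcp_pos"]).round(1))
for n,(a,b,c,d) in (("top",(110,200,140,270)),("side",(150,290,145,305))):
    if len(sys.argv)>2 and n not in sys.argv[2:]: continue
    p,dd=grab_frame(n); np.savez(f"pics/{n}{tag}.npz",p=p,d=dd)
    p=p[:,:,::-1][a:b,c:d]
    f=5 if n=="top" else 4
    cv2.imwrite(f"pics/{n}{tag}z.png",cv2.resize(np.clip(p*1.5,0,255).astype(np.uint8),None,fx=f,fy=f,interpolation=cv2.INTER_CUBIC))
E
python3 look.py 1
```

```text
t 1.35 tcp [ 0.4694 -0.1151  0.1493] F [-0.23 -0.75 -0.08] g 0.004389003078325119 toolx deg 87.1792498805988 z [-0.003   0.0031 -1.    ]
tcp px side [[242.4 207. ]] top [[162.7 202.6]]
```

View pics/side1z.png

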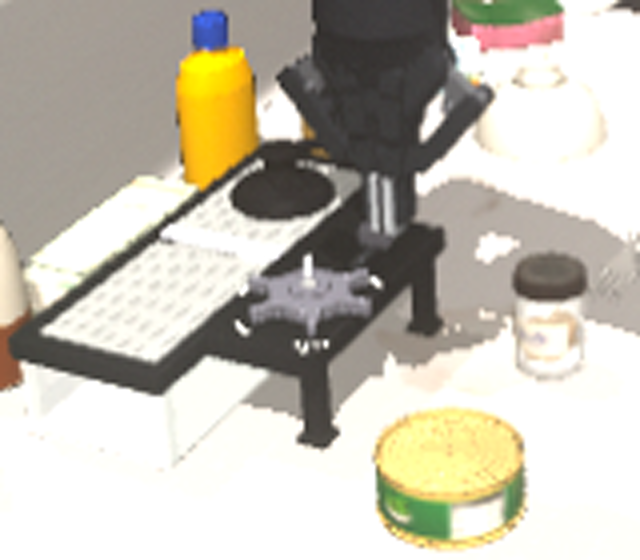

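View pics/top1z.png

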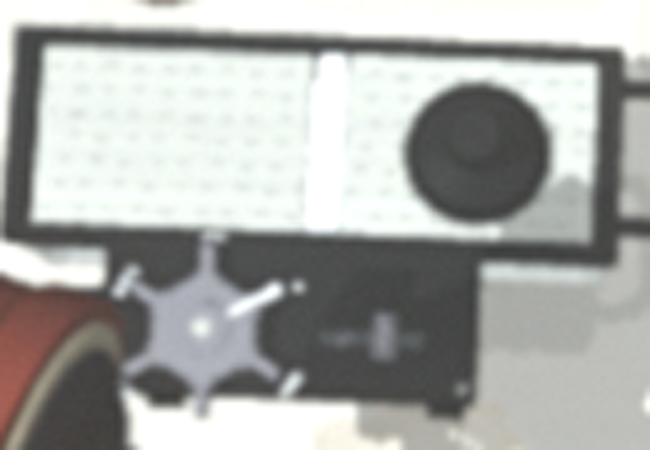

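The side view shows the shut fingertips at about (239,209) px, matching the projected TCP. The wheel is visible and unmoved. Before using the fingertip I measure its thickness.

```bash
python3 - <<'E'
from h import *
z=np.load("pics/side1.npz");d=z["d"];p=z["p"]
c=calibration("side")
# points from depth in window
v,u=np.mgrid[185:216,225:260]
k=d[v,u]>0
px=np.c_[u[k],v[k]];o,dr=ray("side",px)
X=o+dr*(d[v,u][k])[:,None]
tcp=np.array([.4694,-.1151,.1493])
a=np.radians(87.18);tx=np.array([np.cos(a),np.sin(a),0]);ty=np.array([np.sin(a),-np.cos(a),0])
r=X-tcp;L=np.c_[r@tx,r@ty,-r[:,2]]*1000
for zz in range(-36,4,4):
    m=(abs(L[:,2]-zz)<2)&(abs(L[:,0])<30)&(abs(L[:,1])<40)
    if m.sum(): print(zz,m.sum(),"x",L[m,0].min().round(1),L[m,0].max().round(1),"y",L[m,1].min().round(1),L[m,1].max().round(1))
E
python3 - <<'E'
import sys;sys.path.insert(0,'.')
import numpy as np,cv2
p=np.load("pics/side1.npz")["p"][180:225,215:275,::-1]
cv2.imwrite("pics/f1.png",cv2.resize(np.clip(p*1.8,0,255).astype(np.uint8),None,fx=10,fy=10,interpolation=cv2.INTER_NEAREST))
E
```

```text
-36 15 x -5.2 13.0 y -13.2 14.6
-32 21 x -5.5 13.6 y -12.9 15.5
-28 26 x -6.5 14.7 y -13.8 13.3
-24 18 x -4.3 11.3 y -14.2 12.9
-20 23 x 1.6 12.9 y -14.4 12.5
-16 19 x -6.6 11.4 y -13.8 11.5
-12 22 x -4.7 13.1 y -13.5 13.0
-8 11 x -1.3 11.3 y -12.1 11.7
-4 11 x 1.3 10.9 y -7.6 6.3
```

View pics/f1.png

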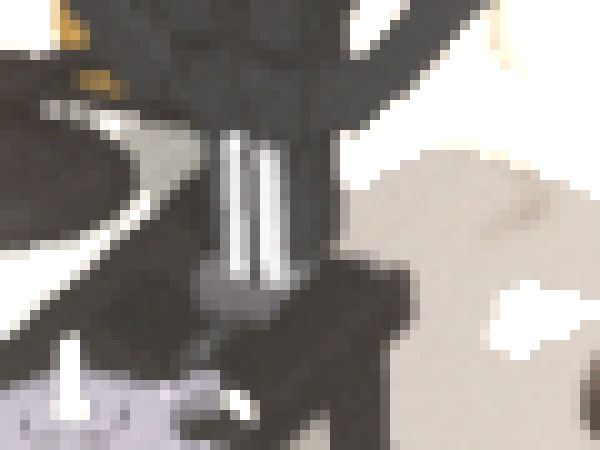

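servo_tool([
  [-1,0,0,3,0],
  [-1,0,0,6,0],
  [-1,0,0,7.35,0],
  [-1,0,0.5,7.35,0],
  [-1,0,1.3,7.35,0],
  [-1,0,2.1,7.35,0],
  [-1,0,2.65,7.35,0],
  [-1,0,2.65,7.35,0],
])

```text
time: 2.45
tcp_pos: [0.4968, -0.1171, 0.0771]
orientation: [-0.001, 0.725, 0.689, 0.0]
force: [0.6, 0.0, 0.1]
gripper_width: -0.002
```

```bash
python3 look.py 2
```

```text
t 2.45 tcp [ 0.4968 -0.1171  0.0771] F [0.59 0.03 0.1 ] g -0.002495609386581173 toolx deg 87.06582227775256 z [-0.0011  0.0023 -1.    ]
tcp px side [[233.5 231.8]] top [[171.2 193.8]]
```

View pics/side2z.png

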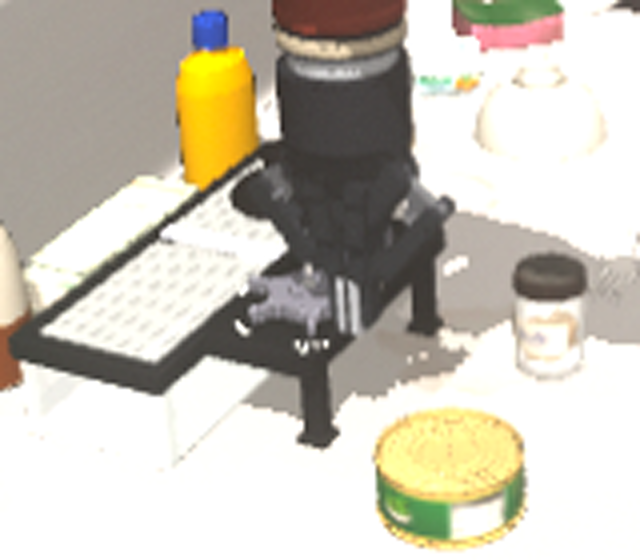

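View pics/top2z.png

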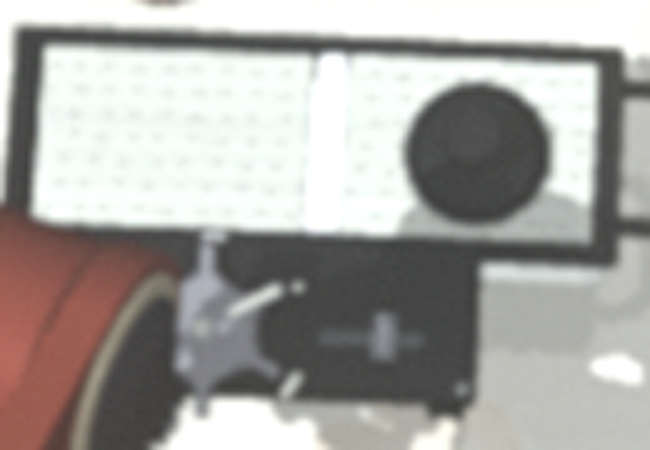

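The side view shows the fingertip at crop (345,305) in the gap behind the front lug, with no contact force. Now the first flick along -y.

servo_tool([
  [-1,-0.5,0,0,0],
  [-1,-1,0,0,0],
  [-1,-1.5,0,0,0],
  [-1,-2,0,0,0],
  [-1,-2.4,0,0,0],
  [-1,-2.8,0,0,0],
  [-1,-3.2,0,0,0],
  [-1,-3.6,0,0,0],
  [-1,-4,0,0,0],
  [-1,-4,0,0,0],
])

```text
time: 3.8
tcp_pos: [0.494, -0.1572, 0.0765]
orientation: [-0.002, 0.725, 0.689, 0.0]
force: [0.6, 0.0, -0.2]
gripper_width: 0.006
```

```bash
python3 look.py 3
```

```text
t 3.8 tcp [ 0.494  -0.1572  0.0765] F [ 0.64  0.01 -0.17] g 0.006109635618962089 toolx deg 87.0358011562316 z [-0.0019  0.0025 -1.    ]
tcp px side [[241.5 224.3]] top [[188.1 194.7]]
```

View pics/side3z.png

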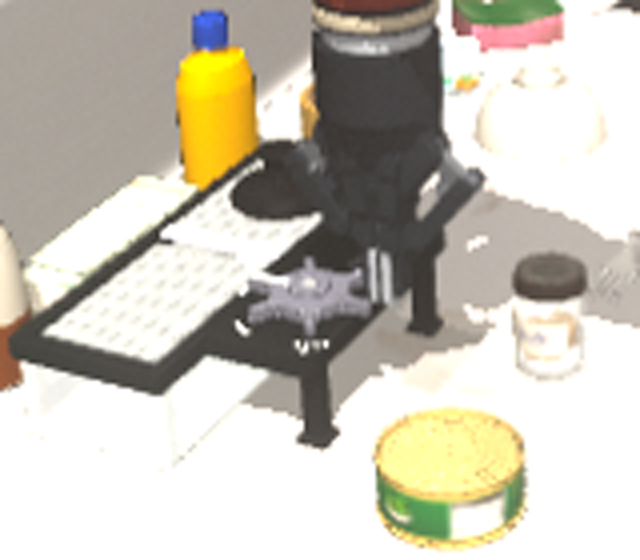

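View pics/top3z.png

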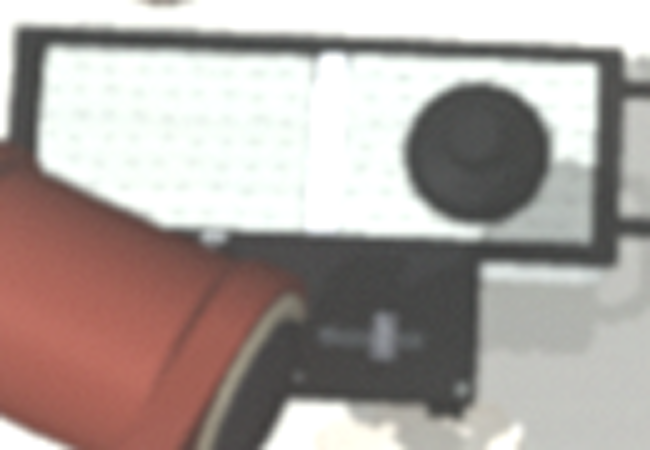

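The side view shows the pointer at crop (255,280), on the two-dot mark. The wheel has settled one click further and the slicer hasn't moved. Next I withdraw, go back and repeat the stroke.

servo_tool([
  [-1,0,-0.8,0,0],
  [-1,0,-1.8,0,0],
  [-1,0,-2.3,0,0],
  [-1,1.5,-2.3,0,0],
  [-1,3.2,-2.3,0,0],
  [-1,4,-2.3,0,0],
  [-1,4,-1.6,0,0],
  [-1,4,-0.7,0,0],
  [-1,4,0.1,0,0],
  [-1,4,0.1,0,0],
])

```text
time: 5.15
tcp_pos: [0.4978, -0.1173, 0.0767]
orientation: [-0.002, 0.725, 0.689, 0.0]
force: [-0.3, 0.4, 0.3]
gripper_width: -0.001
```

```bash
python3 look.py 4 side
```

```text
t 5.15 tcp [ 0.4978 -0.1173  0.0767] F [-0.32  0.39  0.27] g -0.0012956393174938807 toolx deg 87.0428458880355 z [-0.0019  0.0026 -1.    ]
tcp px side [[233.1 231.8]] top [[171.4 193.4]]
```

View pics/side4z.png

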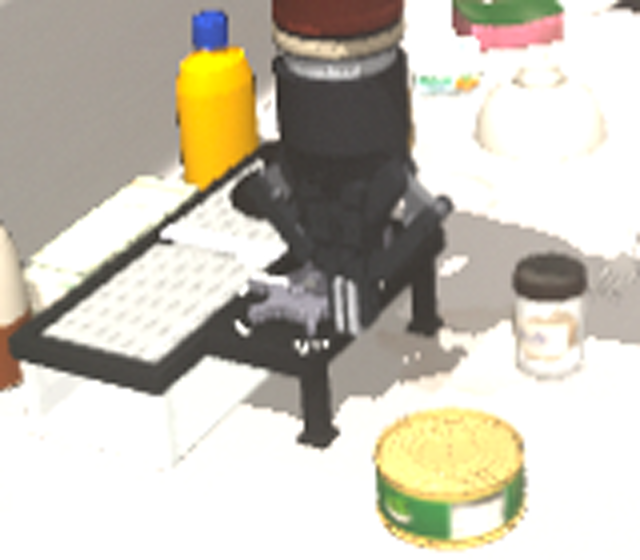

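The fingertip is back in the gap and the pointer is still on two dots. Second flick, same stroke.

servo_tool([
  [-1,-0.5,0,0,0],
  [-1,-1,0,0,0],
  [-1,-1.5,0,0,0],
  [-1,-2,0,0,0],
  [-1,-2.4,0,0,0],
  [-1,-2.8,0,0,0],
  [-1,-3.2,0,0,0],
  [-1,-3.6,0,0,0],
  [-1,-4,0,0,0],
  [-1,-4,0,0,0],
])

```text
time: 6.45
tcp_pos: [0.4953, -0.1575, 0.0765]
orientation: [-0.002, 0.725, 0.688, 0.0]
force: [-0.5, 0.1, -0.3]
gripper_width: -0.004
```

```bash
python3 look.py 5 side
```

```text
t 6.45 tcp [ 0.4953 -0.1575  0.0765] F [-0.46  0.1  -0.32] g -0.004004672171498526 toolx deg 87.01881650672314 z [-0.0023  0.0027 -1.    ]
tcp px side [[241.1 224.2]] top [[188.2 194.2]]
```

View pics/side5z.png

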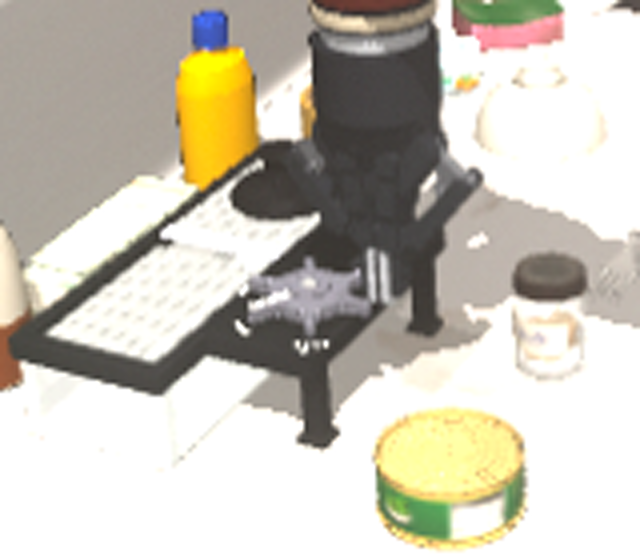

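The pointer now points at crop (250,305), along the three-dot mark. I retreat outwards and up, then move to the -y side of the knob.

servo_tool([
  [-1,0,-1,0,0],
  [-1,0,-2.3,0,0],
  [-1,0,-2.3,-2.5,0],
  [-1,-1,-2.3,-4.5,0],
  [-1,-4,-1,-4.5,0],
  [-1,-7,1.5,-4.5,0],
  [-1,-9.3,3.5,-4.5,0],
  [-1,-9.3,4.2,-4.5,0],
  [-1,-9.3,4.2,-4.5,0],
])

```text
time: 7.62
tcp_pos: [0.5319, -0.2517, 0.1208]
orientation: [-0.002, 0.725, 0.689, 0.0]
force: [-0.2, 0.1, -0.2]
gripper_width: -0.001
```

```bash
python3 look.py 6
```

```text
t 7.625 tcp [ 0.5319 -0.2517  0.1208] F [-0.24  0.1  -0.22] g -0.0006369494736687024 toolx deg 87.04276184002882 z [-0.0031  0.0036 -1.    ]
tcp px side [[242.5 190.1]] top [[226.3 175.3]]
```

View pics/side6z.png

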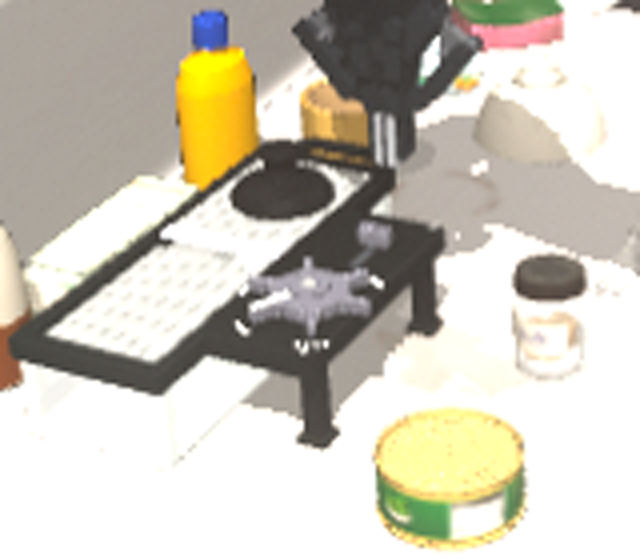

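View pics/top6z.png

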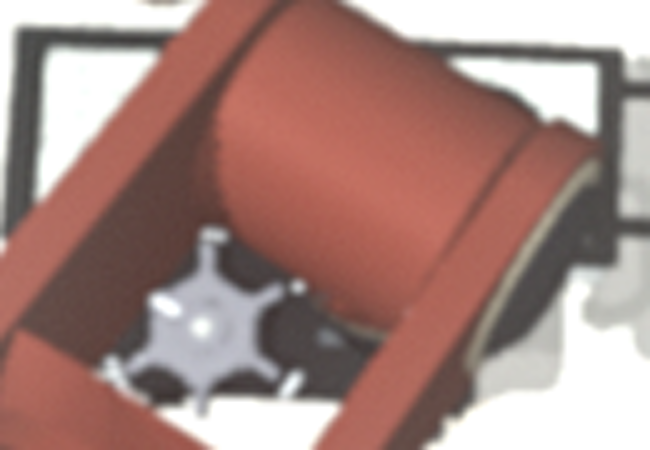

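Both views show the pointer on three dots, with the lug ends in place at each click, and the knob free. Now I lower the finger behind the knob and push partway.

servo_tool([
  [-1,0,0,2,0],
  [-1,0,0,4,0],
  [-1,0,0,4.35,0],
  [-1,0,0,4.35,0],
  [-1,0.4,0,4.35,0],
  [-1,0.8,0,4.35,0],
  [-1,1.1,0,4.35,0],
  [-1,1.4,0,4.35,0],
  [-1,1.4,0,4.35,0],
])

```text
time: 8.85
tcp_pos: [0.5325, -0.2372, 0.0777]
orientation: [-0.002, 0.725, 0.689, 0.0]
force: [0.9, -0.1, 1.2]
gripper_width: 0.004
```

```bash
python3 look.py 7 side
```

```text
t 8.85 tcp [ 0.5325 -0.2372  0.0777] F [ 0.89 -0.15  1.23] g 0.003571699378019446 toolx deg 87.08092826766632 z [-0.0026  0.0032 -1.    ]
tcp px side [[240.7 207.3]] top [[221.5 178.1]]
```

View pics/side7z.png

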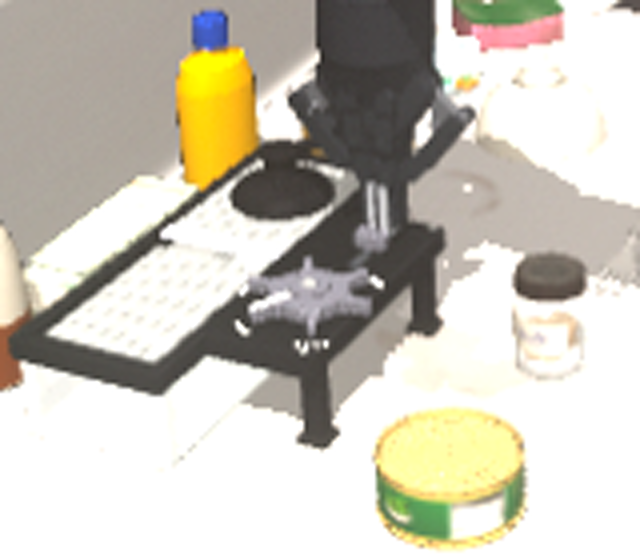

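The finger is behind the knob at crop (370,238), which has started to move. I continue in small steps.

servo_tool([
  [-1,0.2,0,0,0],
  [-1,0.4,0,0,0],
  [-1,0.6,0,0,0],
  [-1,0.7,0,0,0],
  [-1,0.8,0,0,0],
])

```text
time: 9.52
tcp_pos: [0.5328, -0.2291, 0.0775]
orientation: [-0.002, 0.725, 0.689, 0.0]
force: [0.9, -1.7, -0.3]
gripper_width: 0.001
```

servo_tool([
  [-1,0.1,0,0,0],
  [-1,0.1,0,0,0],
])

```text
time: 9.78
tcp_pos: [0.5329, -0.2284, 0.0775]
orientation: [-0.002, 0.725, 0.689, -0.0]
force: [1.0, -3.1, -0.4]
gripper_width: 0.002
```

servo_tool([
  [-1,0.1,0,0,0],
  [-1,0.1,0,0,0],
])

```text
time: 10.02
tcp_pos: [0.5328, -0.2283, 0.0775]
orientation: [-0.001, 0.725, 0.689, -0.001]
force: [0.9, -6.0, -2.1]
gripper_width: 0.001
```

```bash
python3 look.py 8 side
```

```text
t 10.025 tcp [ 0.5328 -0.2283  0.0775] F [ 0.9  -5.97 -2.13] g 0.0005134101993700614 toolx deg 87.07846399372468 z [-2.8e-03  6.0e-04 -1.0e+00]
tcp px side [[239.1 208.8]] top [[217.8 178.1]]
```

View pics/side8z.png

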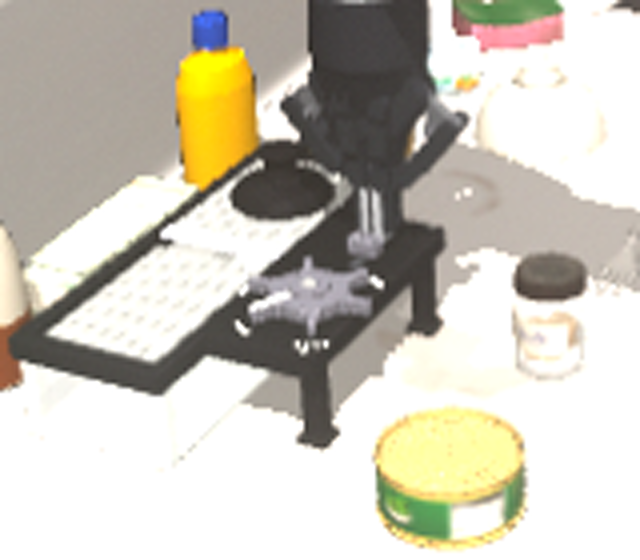

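The finger stopped with force rising to 6 N at 89.5 mm from the wheel axis (89 expected for home), and the slicer hasn't shifted. I back off and check.

servo_tool([
  [-1,-0.6,0,0,0],
  [-1,-1.6,0,0,0],
  [-1,-1.6,0,-3,0],
  [-1,-5,-3,-8,0],
  [-1,-10,-7,-10,0],
  [-1,-15,-11,-11,0],
  [-1,-20,-14,-11,0],
  [-1,-24,-15,-11,0],
  [-1,-24,-15,-11,0],
])

```text
time: 11.2
tcp_pos: [0.3694, -0.4631, 0.1878]
orientation: [-0.001, 0.726, 0.687, -0.001]
force: [-0.3, 0.0, -0.6]
gripper_width: -0.002
```

```bash
python3 look.py 9
python3 - <<'E'
from h import *
import cv2
a=np.load("pics/top0.npz");b=np.load("pics/top9.npz")
g=lambda p:cv2.cvtColor(p,cv2.COLOR_RGB2GRAY).astype(np.float32)
# slicer shift: phase correlation of the deck half away from wheel
for nm,(r0,r1,c0,c1) in dict(deck=(112,165,138,215),holder=(122,160,215,255),jar=(212,240,208,236),tin=(205,248,135,180)).items():
    A=g(a["p"])[r0:r1,c0:c1];B=g(b["p"])[r0:r1,c0:c1]
    print(nm,cv2.phaseCorrelate(A,B,cv2.createHanningWindow(A.shape[::-1],cv2.CV_32F)))
for k,z in(("before",a),("after",b)):
    G=g(z["p"]);sub=G[168:188,202:226];m=sub>(85)
    n,l,st,ce=cv2.connectedComponentsWithStats(m.astype(np.uint8))
    for i in range(1,n):
        if st[i,4]>=8: c=ce[i]+[202,168];w=onz("top",[c],.086)[0];print(k,st[i],c,w.round(4),"rel y",((w[:2]-[.5385,-.139])@[.055,.9985]).round(4))
E
```

```text
t 11.2 tcp [ 0.3694 -0.4631  0.1878] F [-0.27  0.01 -0.64] g -0.0017016793269630875 toolx deg 86.81319003286501 z [-0.0026  0.001  -1.    ]
tcp px side [[325.6 146.2]] top [[327.8 246.4]]
deck ((0.40247269565942645, 0.1244247017983966), 0.8736954622798496)
holder ((-0.026633684712908945, 0.08092590893649643), 0.857658463716507)
jar ((-0.0589510959433035, 0.07214826685088482), 0.8575203816095988)
tin ((0.5379946126559858, 0.5324757039628878), 0.8514317764470607)
before [12  5  5  9 37] [216.08108108 176.94594595] [ 0.5342 -0.225   0.086 ] rel y -0.0861
after [ 6  5  5  9 42] [210.04761905 176.9047619 ] [ 0.5345 -0.2107  0.086 ] rel y -0.0718
```

View pics/top9z.png

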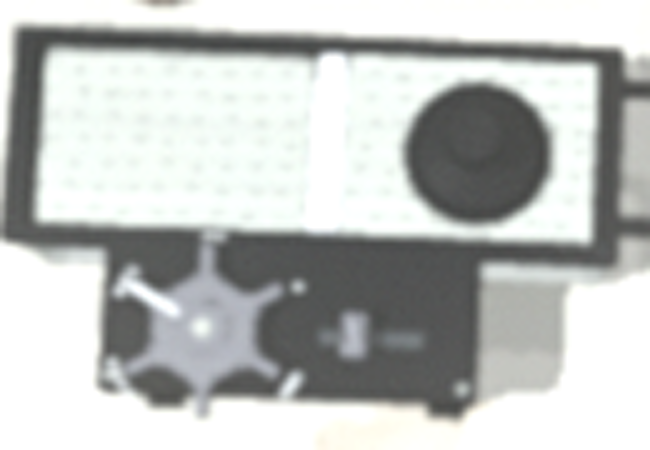

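View pics/side9z.png

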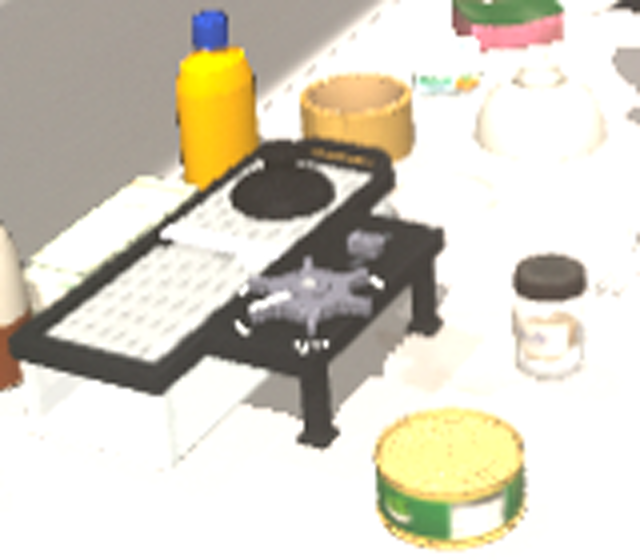

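The pointer lies on the three-dot mark (top crop (125,280)). The knob is 71.8 mm from the axis, where 72 is locked. I check the deck and tin shift figures before handing in.

Run:
```python
from h import *
a=np.load("pics/top0.npz")["p"];b=np.load("pics/top9.npz")["p"]
g=lambda p:cv2.cvtColor(p,cv2.COLOR_RGB2GRAY)
def tin(p):
    h=cv2.cvtColor(p,cv2.COLOR_RGB2HSV);m=np.zeros(h.shape[:2],np.uint8);m[200:252,130:185]=((h[...,0]>12)&(h[...,0]<32)&(h[...,1]>70))[200:252,130:185];M=cv2.moments(m,True);return M["m10"]/M["m00"],M["m01"]/M["m00"],M["m00"]
def rail(p):
    m=np.zeros(p.shape[:2],np.uint8);m[112:192,136:268]=(g(p)<75)[112:192,136:268]
    # row where dark starts (top rail edge) via sub-pixel crossing, and left edge
    G=g(p).astype(float)
    def cross(v,th=90):
        i=np.argmax(v<th);return i-1+(v[i-1]-th)/(v[i-1]-v[i])
    return [round(108+cross(G[108:130,c]),2) for c in(160,185,225,250)],[round(132+cross(G[r,132:150]),2) for r in(125,140,150)]
for p in(a,b): print(tin(p),rail(p))
s=np.load("pics/side0.npz")["p"];t=np.load("pics/side9.npz")["p"]
for nm,(r0,r1,c0,c1) in dict(slicerleft=(200,265,150,215),tin=(245,290,230,285),jar=(208,250,265,300)).items():
    A,B=[g(x)[r0:r1,c0:c1].astype(np.float32) for x in(s,t)];print(nm,cv2.phaseCorrelate(A,B,cv2.createHanningWindow(A.shape[::-1],cv2.CV_32F)))
```

```text
(156.24414715719064, 227.00222965440358, 897.0) ([np.float64(115.31), np.float64(116.28), np.float64(117.71), np.float64(118.8)], [np.float64(142.28), np.float64(141.09), np.float64(140.26)])
(156.25278396436525, 226.98552338530067, 898.0) ([np.float64(115.58), np.float64(116.52), np.float64(117.92), np.float64(119.03)], [np.float64(142.52), np.float64(141.41), np.float64(140.52)])
slicerleft ((-0.11621807006051199, 0.01829404322374728), 1.0040130173718487)
tin ((-0.005160863717300401, 0.5310559083643724), 1.0008504328904329)
jar ((0.02130447111322553, 0.48786065364541287), 0.9910903244842718)
```

```bash
python3 -c "
from rig import job_done;print(job_done())"
```

```text
the job is handed in; nothing more can be done
None
```

The slicer is set to three dots and locked, and I handed the job in at about 11.3 s of the 48 s. The wheel started at one dot. I flicked its front lug twice with the shut fingertips, checking the pointer after each click, then pushed the lock slide along +y until it stopped.

**Last checks, with the arm clear:**
- **Wheel:** the pointer lies on the three-dot mark in both views.
- **Lock slide:** the knob is 71.8 mm from the wheel axis, where 72 mm is locked. The push ended at a firm stop, with the force rising to about 6 N over the last 0.1 mm.
- **Slicer:** its top-view edges shifted by at most 0.3 px (about 0.7 mm), which could be a slight nudge or just lighting.
- **Holder and jar:** neither moved in the top view.

**Checks that disagreed:** phase correlation gave about 0.5 px for the tin in both views and for the jar in the side view. In the top view the tin's colour-mask centroid moved under 0.02 px and the jar under 0.1 px. I put these readings down to lighting or shadow. I did not run a numerical check on the fork or the bowl; the arm did not go near the bowl, and its retreat passed well above the fork.

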